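# Set a toppled casting under the bench probe

## Robot

A 6-joint arm with a two-finger parallel gripper is mounted at the origin on the work surface. World frame = base frame: x ahead of the robot, y to its left, z up, the work surface at z = 0. Lengths are in m, angles in rad, forces in N, time in s.
With the tool pointing down it reaches from about 0.375 to 0.975 m from the base axis. Payload 3.8 kg.
Tool frame: the origin (TCP) lies at the very end of the fingers, on their centre line; the grasp point (between the pads) lies 19 mm behind it; z points along the fingers, y is the line along which they close (so a half turn about z gives the same grasp; the last joint's range is limited). The gripper opens to 85 mm and grips with 20 to 120 N. Pads are 22 mm wide; open, the fingers measure 114 mm over their backs; the gripper's body (76 mm by 85 mm) begins 54 mm behind the grasp point. The pads swing forward as they close: fully open they stand 13 mm farther back than shut.
Start: joints at [-1.343, 0.264, 1.604, -0, 1.274, -0.037], TCP at [0.177, -0.651, 0.231] pointing down, gripper open.
Joint ranges: [-2.63, 2.63], [-0.94, 2.18], [0.31, 2.57], [-1.31, 4.45], [0, 2.66], [-2.55, 2.55]. Speed limits (rad/s): [2.57, 2.57, 3.14, 3.14, 3.14, 3.14].

## Interface

Orientations are given as a rotation vector (axis times angle).
In Python, from workcell import bot, vision gives the robot as it stands. The module is installed in compiled form; this text tells all that it offers.
- The arm moves only by the tool play_rows, never from a script. Its argument "moves" is a list that holds one entry, the list of rows, each a list of 7 numbers: the turn, a rotation vector about the tool's x, y, z as a fraction of full scale, then the shift along the tool's x, y, z as a fraction of full scale, then the finger opening in mm, from 0 to 85.4. In form: [[[ax, ay, az, x, y, z, jaw], ...]]. A call has 1 to 5 rows; each row shifts and turns the commanded pose from where the row before left it, along the tool's axes as they then stand; what a row does not reach is not made up. Full scale, the value 1, is 0.1 m for a shift and 0.5 rad for a turn. A row lasts 1/12 s, in which the tool goes at most 41.7 mm and 7.16 degrees, less where a joint would pass 70% of its speed; a pose out of reach is approached as far as the arm can. A call with a number of a shift or a turn outside -1 to 1 is refused whole. A call with a gripper value outside its range is refused whole. The fingers move at their own pace and stop on an object; "newtons" is the grip in N (left out, the last holds). Time passes only in rows, so rows that do not move let the fingers close. It gives the time, the measured TCP pose, the force, the opening and the grip force at its end, in the units of the state.
- bot.read_state(): the state, without advancing time (a new reading comes with each control period).
- vision.read_camera(name): name is "scene" or "top"; returns a dict with "image" (480x640x3 uint8, red, green, blue), "depth" (480x640 float32, m along the optical axis (not along the pixel's ray), 0 where there is no reading), "K" (3x3 intrinsics, pixels), "dist" ([k1, k2, p1, p2, k3] as OpenCV has them; the pictures are not rectified), "R" (3x3) and "t" (3): a world point X has camera coordinates R X + t. Camera axes: x right, y down, z forward; pixel columns grow to the right and rows downward; lengths in m; the calibration is good to about 2 mm. A picture is of the moment at which its call begins.
- bot.finish_job(): hands the job in; it is judged then, once.
The state is a dict: "time": time; "q": joint angles; "joint_vel": joint speeds; "joint_torque": joint torques, N m; "tool_pos": TCP position; "tcp_rot": TCP orientation; "wrist_force": force on the tool from outside, world axes, zero at the start; "torque": the same for the moment, N m; "width": opening from 0.0 (shut) to 1.0 (fully open); "grip_force": force on a finger pad.
Only numpy, scipy, OpenCV 4.12 (cv2) and the standard library are available. Lean on these libraries where they do the work, as an engineer would, in place of code of your own. Each camera call takes 0.05 s, during which the arm holds its last target. There are 200 camera calls.

## Task

The angle casting has toppled onto its side on the inspection bench: stand it upright on its foot on the bench, then slide it in under the raised tip of the probe until the small round recess in its foot is right below the tip. Then gently press the probe's black button down until the tip has gone fully down into the recess, and let go of everything, leaving the other things on the bench where they are.

Things in the scene. Friction and masses are not known exactly. Their poses are not given: they have to be found in the camera images.
- bracket: Loose L-shaped aluminium casting, 0.4 kg. Origin: centre of the foot's underside. Standing: z up, x along the foot away from the web. Foot 130 (x) by 50 (y) by 16 (z) mm. Web: plate 14 mm thick (x -65 to -51 mm), 50 mm wide, rising to z = 106 mm; grasp it across its thickness. At the start it lies on its +y side (origin 25 mm up, z level).
- mark (a point): Centre of the mouth of the round recess in the top face of the foot, at (43, 0, 16) mm in the casting's frame: 11.5 mm wide, 10 mm deep, blind, with a 1.5 mm chamfer.
- stand: Fixed grey comparator stand. Origin: on the bench below the probe axis; z up; x towards its column. Foot (130 mm wide, 22 high) and column (34 mm thick, 237 tall) begin 85 mm behind the axis: the bench under the probe is free. Arm 36 mm wide, z 118 to 152 mm, from column to 9 mm before the axis; 26 mm sleeve z 105 to 155 mm; 58 mm dial on the arm's -y side.
- tip (a point): Lower end of the vertical steel probe, an 8 mm pin with a blunt cone end (4 mm wide at the very tip, 3 mm long). 22 mm above the bench when raised, i.e. 6 mm above the casting's foot.
- button (a point): Centre of the top face of the round black button (32 mm across, 14 mm thick) on the upper end of the probe; 220 mm above the bench when raised. Press it straight down.
- probe (a joint): Downward travel of the probe in m: 0 raised, 0.020 its lower stop. It slides stiffly (about 4 N) and stays where it is left. The tip meets the foot's top face at 0.006 and the bottom of the recess at 0.016.
- ring_gauge: Bystander: loose steel ring lying flat, 84 mm across, 22 mm high; origin at the centre of its underside.
- master: Bystander: loose stepped steel cylinder standing up, 60 mm wide foot, 75 mm tall; origin at the centre of its underside.
- oil_can: Bystander: loose white plastic bottle with black cap, 48 mm wide, 120 mm tall; origin at the centre of its underside.
Not all that is in view belongs to the job. Of the things like the bracket, leave any that is pink; of the rest the smaller one is meant.

How it is judged:
By the outcome, as a careful person would: the job done as asked, in the order asked, and still so for the second after the job is handed in, with the robot touching nothing.
It also fails if it takes over 67 s, if anything falls off the work surface, if the arm or the gripper's body presses on something with over 40 N, if the wrist force passes 120 N, or if a joint passes its speed limit or range.

## Working session

There is one attempt and no reset: what is moved stays moved. The work goes in short steps, Python scripts to look and compute and a tool call to move; the robot and the scene stay as the last step left them, time stands still between calls to the robot, and variables do not carry over. Pictures are saved under pics/ and viewed, at most 10 in all, crops included, and the job is handed in when it is done.

Besides the shell and the picture viewer there is one more tool, called after ">>>" as a command line: name --argument value ..., lists and objects as JSON in quotes. play_rows: Moves the arm, as the interface text tells. Its arguments: {"type":"object","properties":{"moves":{"type":"array","items":{"type":"array","items":{"type":"array","items":{"type":"number"}}}},"newtons":{"type":"number"}},"required":["moves"]}

```bash
mkdir -p pics; cat > h.py <<'E'
import numpy as np, cv2
from workcell import bot, vision
from scipy.spatial.transform import Rotation as Ro
def save(c,fn,crop=None,s=1):
    im=c["image"][:,:,::-1]
    if crop: x0,y0,x1,y1=crop; im=im[y0:y1,x0:x1]
    cv2.imwrite(fn,cv2.resize(im,None,fx=s,fy=s,interpolation=cv2.INTER_CUBIC))
def rays(c,px):
    p=cv2.undistortPoints(np.array(px,float).reshape(-1,1,2),c["K"],c["dist"]).reshape(-1,2)
    return np.c_[p,np.ones(len(p))]
def atz(c,px,z):
    d=rays(c,px)@c["R"]; o=-c["R"].T@c["t"]
    return o+d*((np.atleast_1d(z)-o[2])/d[:,2])[:,None]
def cloud(c):
    v,u=np.mgrid[0:480,0:640]; px=np.c_[u.ravel(),v.ravel()]
    r=rays(c,px)*c["depth"].reshape(-1,1)
    return ((r-c["t"])@c["R"]).reshape(480,640,3)
def proj(c,X):
    return cv2.projectPoints(np.array(X,float).reshape(-1,3),cv2.Rodrigues(c["R"])[0],c["t"],c["K"],c["dist"])[0].reshape(-1,2)
E
python3 - <<'E'
from h import *
import pickle
for n in("scene","top"):
    c=vision.read_camera(n); save(c,f"pics/{n}0.png"); pickle.dump(c,open(n+"0.pkl","wb"))
    print(n,-c["R"].T@c["t"],c["R"].round(3).tolist())
print(bot.read_state())
E
```

```text
scene [ 1.13874547 -0.38879942  1.0112672 ] [[0.561, 0.828, 0.001], [0.653, -0.442, -0.615], [-0.509, 0.345, -0.789]]
top [0.48998814 0.0026883  1.27230256] [[0.003, -1.0, -0.021], [-0.997, -0.002, -0.071], [0.071, 0.022, -0.997]]
{'time': 0.1, 'q': array([-1.34286556e+00,  2.64687974e-01,  1.60526255e+00,  1.26751796e-05,
        1.27373514e+00, -3.69034180e-02]), 'joint_vel': array([ 0.00019669, -0.0012964 , -0.0032135 ,  0.00045072,  0.0013993 ,
        0.00106274]), 'joint_torque': array([-1.60810250e-04, -5.16709185e+01, -3.68590271e+01, -7.18327260e-05,
        6.33862481e-03,  6.41020719e-06]), 'tool_pos': array([ 0.17652611, -0.65079988,  0.23006614]), 'tcp_rot': array([-3.11202446e+00, -4.14504887e-01,  2.94402675e-04]), 'wrist_force': array([ 0.72179775, -0.40470163, -0.01946628]), 'torque': array([-0.0333984 , -0.02430915, -0.00374391]), 'grip_force': 0.0, 'width': 1.002408736570561}
```

View pics/scene0.png

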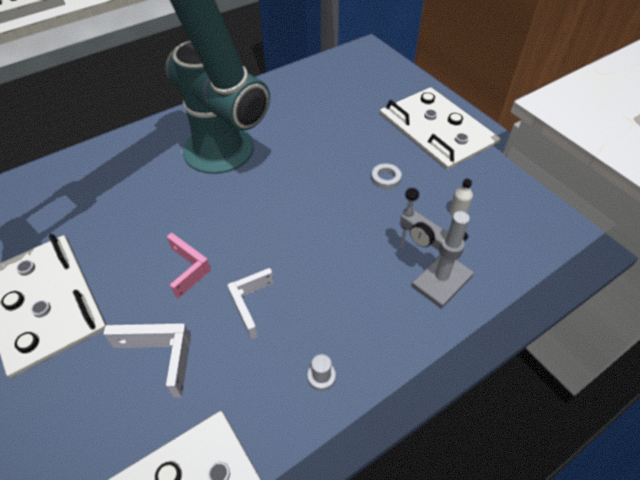

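View pics/top0.png

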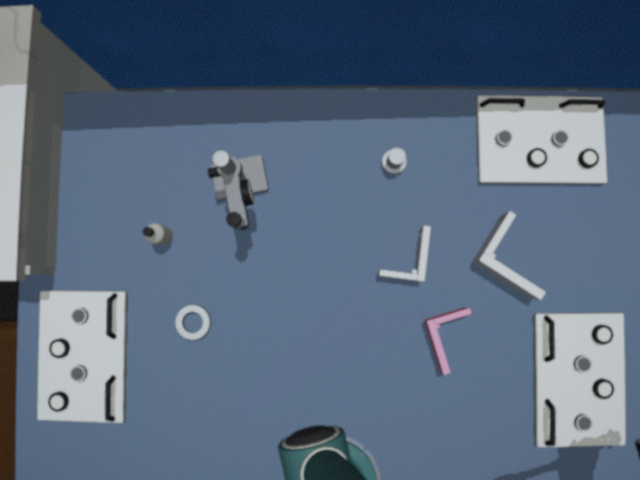

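Candidates: pink L (top 447,340), small white L (top 410,260), large white L (top 510,255). Pink is excluded, and the small white one is the smaller of the rest. I'll confirm it in a crop.

```bash
python3 - <<'E'
from h import *
import pickle
s=pickle.load(open("scene0.pkl","rb"));t=pickle.load(open("top0.pkl","rb"))
a=cv2.resize(s["image"][255:345,215:285,::-1],None,fx=5.5,fy=5.5,interpolation=cv2.INTER_CUBIC)
b=cv2.resize(t["image"][215:290,370:440,::-1],None,fx=5.5,fy=5.5,interpolation=cv2.INTER_CUBIC)
h=max(a.shape[0],b.shape[0]); f=lambda i:cv2.copyMakeBorder(i,0,h-i.shape[0],0,0,0)
cv2.imwrite("pics/crop.png",np.hstack([f(a),f(b)])); print(a.shape)
# top mask of bracket at height 0.05
C=cloud(t); Z=C[...,2]
print(t["K"].tolist(), t["depth"][255,424], C[255,424])
m=np.zeros((480,640),np.uint8); m[215:290,370:440]=(t["image"][215:290,370:440].min(2)>130)
n,l,st,_=cv2.connectedComponentsWithStats(m); k=1+np.argmax(st[1:,4]); print(st[k])
v,u=np.where(l==k); P=atz(t,np.c_[u,v],0.05); print("Zmed",np.median(Z[l==k]))
np.save("mask_pts.npy",P)
# fit L template: x from foot axis
from scipy.optimize import minimize
# casting plane coords: (x,z), L polygon; lying on +y side -> +y down. 
poly=np.array([[-65,0],[65,0],[65,16],[-51,16],[-51,106],[-65,106]])/1000
best=None
def obj(p,sgn):
    x0,y0,th=p; c,s_=np.cos(th),np.sin(th)
    X=np.array([c,s_]); Zd=np.array([s_,-c])*sgn
    w=np.array([x0,y0])+poly[:,:1]*X+poly[:,1:]*Zd
    px=proj(t,np.c_[w,np.full(6,.05)])
    im=np.zeros((480,640),np.uint8); cv2.fillPoly(im,[np.round(px*16).astype(int)],1,shift=4)
    return -( (im&(l==k)).sum()/((im|(l==k))>0).sum())
rng=np.random.default_rng(0); c0=P[:,:2].mean(0)
for sg in(1,-1):
  best=min((minimize(obj,[*(c0+rng.normal(0,.03,2)),th],args=(sg,),method="Nelder-Mead",options=dict(initial_simplex=np.array([[*c0,th],[c0[0]+.03,c0[1],th],[c0[0],c0[1]+.03,th],[c0[0],c0[1],th+.3]]))) for th in np.arange(0,6.28,.35)),key=lambda r:r.fun)
  print(sg,best.x,best.fun)
# stand
for nm,c,px in(("button top",t,(236,219)),("btn scene",s,(412,194))): print(nm,atz(c,[px],.22), cloud(c)[px[1],px[0]])
print("column top",atz(t,[(221,159)],.237))
E
```

```text
(495, 385, 3)
[[517.6657591228726, 0.0, 320.4462998818958], [0.0, 517.6657591228726, 242.88847792569624], [0.0, 0.0, 1.0]] 1.2224879 [ 0.54926439 -0.21615595  0.0459088 ]
[379 225  52  57 753]
Zmed 0.05015300047761259
1 [ 0.4968913  -0.14957497  1.46890709] -0.7119047619047619
-1 [ 0.5534552  -0.22320322 -0.11505798] -0.9099216710182768
button top [[0.61419004 0.19933729 0.22      ]] [0.61376774 0.19866866 0.22357795]
btn scene [[0.62074653 0.19949226 0.22      ]] [0.61964464 0.20074368 0.21831681]
column top [[0.73582262 0.22923442 0.237     ]]
```

View pics/crop.png

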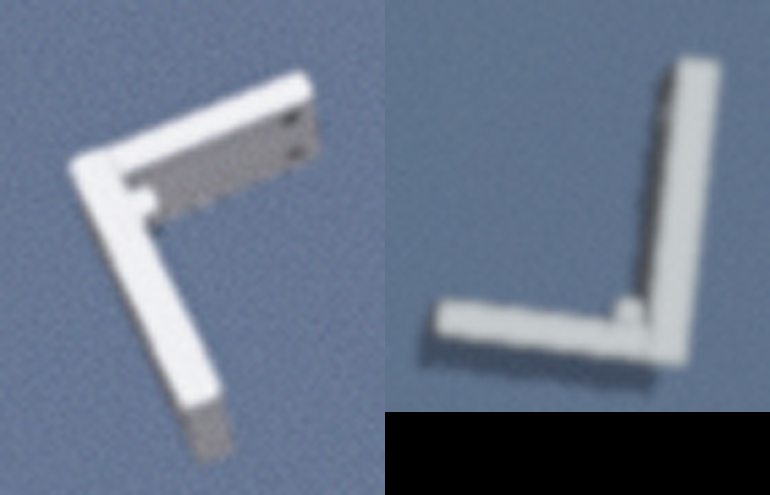

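The crop confirms the small white L: the long leg is the foot, the short leg is the web, and the gusset sits in the corner. My plan is to grip the web with the tool tilted 45°. A 90° turn about the casting's x then stands it up, with the tool tilted the other way.

```bash
cat >> h.py <<'E'
def Tcast(o,yaw,lying):  # frame columns
    X=np.array([np.cos(yaw),np.sin(yaw),0])
    if lying: Z=np.array([-np.sin(yaw),np.cos(yaw),0])
    else: Z=np.array([0,0,1.])
    return np.c_[X,np.cross(Z,X),Z],np.array(o,float)
S=2**-.5
TOOLC=np.c_[np.cross([1,0,0],[0,S,-S]),[1,0,0],[0,S,-S]]  # tool axes in casting frame
def grasp(T,g=(-.058,-.005,.072),back=0):
    R,o=T; Rt=R@TOOLC
    return Rt,o+R@np.array(g)+(0.019-back)*Rt[:,2]
def plan(Rt,p):
    s=bot.read_state(); R0=Ro.from_rotvec(s["tcp_rot"])
    r=(R0.inv()*Ro.from_matrix(Rt)).as_rotvec(); d=Rt.T@(p-s["tool_pos"])
    print("t",round(s["time"],2),"pos",s["tool_pos"].round(4),"rot units",(r/.5).round(3),"shift units",(d/.1).round(3),"F",s["wrist_force"].round(1),"w",round(s["width"]*85.4,1),"grip",s["grip_force"])
E
python3 - <<'E'
from h import *
T=Tcast([.5535,-.2232,.025],-.115,True); Rt,p=grasp(T,back=.2); print(p,grasp(T)[1]); plan(Rt,p)
E
```

```text
[ 0.51883087 -0.01787932  0.15798633] [ 0.50260324 -0.15836656  0.01656497]
t 0.1 pos [ 0.1765 -0.6508  0.2301] rot units [-0.936 -1.38  -2.251] shift units [ 5.233  2.674 -4.214] F [ 0.7 -0.4 -0. ] w 85.6 grip 0.0
```

>>> play_rows --moves '[[[-0.078, -0.115, -0.1876, 0, 0, 0, 50], [-0.078, -0.115, -0.1876, 0, 0, 0, 50], [-0.078, -0.115, -0.1876, 0, 0, 0, 50], [-0.078, -0.115, -0.1876, 0, 0, 0, 50], [-0.078, -0.115, -0.1876, 0, 0, 0, 50]]]' --newtons 80

```text
time: 0.52
tool_pos: [0.177, -0.6514, 0.231]
tcp_rot: [2.69, 1.049, -0.378]
wrist_force: [-0.7, -0.3, 0.1]
width: 0.584
grip_force: 0.0
```

>>> play_rows --moves '[[[-0.078, -0.115, -0.1876, 0, 0, 0, 50], [-0.078, -0.115, -0.1876, 0, 0, 0, 50], [-0.078, -0.115, -0.1876, 0, 0, 0, 50], [-0.078, -0.115, -0.1876, 0, 0, 0, 50], [-0.078, -0.115, -0.1876, 0, 0, 0, 50]]]'

```text
time: 0.93
tool_pos: [0.1772, -0.6509, 0.2309]
tcp_rot: [2.122, 1.525, -0.679]
wrist_force: [-0.6, -0.1, 0.9]
width: 0.582
grip_force: 0.0
```

>>> play_rows --moves '[[[-0.078, -0.115, -0.1876, 0, 0, 0, 50], [-0.078, -0.115, -0.1876, 0, 0, 0, 50], [0, 0, 0, 0.26, 0.134, -0.21, 50], [0, 0, 0, 0.26, 0.134, -0.21, 50], [0, 0, 0, 0.26, 0.134, -0.21, 50]]]'

```text
time: 1.35
tool_pos: [0.227, -0.5556, 0.2195]
tcp_rot: [1.875, 1.667, -0.778]
wrist_force: [0.4, -0.2, -1.1]
width: 0.585
grip_force: 0.0
```

>>> play_rows --moves '[[[0, 0, 0, 0.26, 0.134, -0.21, 50], [0, 0, 0, 0.26, 0.134, -0.21, 50], [0, 0, 0, 0.26, 0.134, -0.21, 50], [0, 0, 0, 0.26, 0.134, -0.21, 50], [0, 0, 0, 0.26, 0.134, -0.21, 50]]]'

```text
time: 1.77
tool_pos: [0.3137, -0.398, 0.2023]
tcp_rot: [1.873, 1.667, -0.777]
wrist_force: [0.7, 0.2, -0.4]
width: 0.584
grip_force: 0.0
```

```bash
python3 - <<'E'
from h import *
T=Tcast([.5535,-.2232,.025],-.115,True); Rt,p=grasp(T,back=.2); plan(Rt,p); print(bot.read_state()["q"].round(2))
E
```

```text
t 1.77 pos [ 0.3137 -0.398   0.2023] rot units [ 0.     0.004 -0.002] shift units [ 3.149  1.601 -2.523] F [ 0.7  0.2 -0.4] w 49.9 grip 0.0
[-0.49 -0.2   2.34 -0.97  0.93  0.21]
```

>>> play_rows --moves '[[[0, 0, 0, 0.26, 0.134, -0.21, 50], [0, 0, 0, 0.26, 0.134, -0.21, 50], [0, 0, 0, 0.26, 0.134, -0.21, 50], [0, 0, 0, 0.26, 0.134, -0.21, 50], [0, 0, 0, 0.26, 0.134, -0.21, 50]]]'

```text
time: 2.18
tool_pos: [0.3996, -0.2405, 0.1842]
tcp_rot: [1.872, 1.668, -0.777]
wrist_force: [0.3, -0.3, 0.2]
width: 0.586
grip_force: 0.0
```

>>> play_rows --moves '[[[0, 0, 0, 0.26, 0.134, -0.21, 50], [0, 0, 0, 0.26, 0.134, -0.21, 50], [0, 0, 0, 0.26, 0.134, -0.21, 50], [0, 0, 0, 0.26, 0.134, -0.21, 50], [0, 0, 0, 0.26, 0.134, -0.21, 50]]]'

```text
time: 2.6
tool_pos: [0.4853, -0.0832, 0.1659]
tcp_rot: [1.872, 1.669, -0.778]
wrist_force: [0.5, -0.7, -0.2]
width: 0.586
grip_force: 0.0
```

```bash
python3 - <<'E'
from h import *
T=Tcast([.5535,-.2232,.025],-.115,True); Rt,p=grasp(T,back=.0); plan(Rt,p); print(bot.read_state()["q"].round(2))
c=vision.read_camera("top"); save(c,"pics/t1.png")
E
```

```text
t 2.6 pos [ 0.4853 -0.0832  0.1659] rot units [0.    0.004 0.001] shift units [0.542 0.258 1.57 ] F [ 0.5 -0.7 -0.2] w 50.1 grip 0.0
[ 0.26  0.17  2.05 -0.74  1.35  0.71]
```

View pics/t1.png

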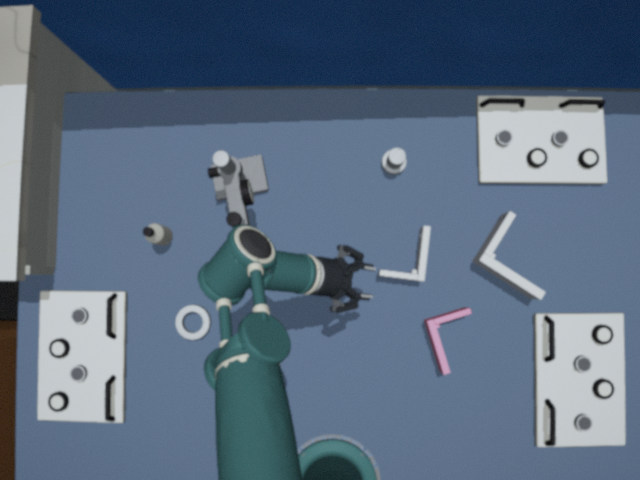

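>>> play_rows --moves '[[[0, 0, 0, 0, 0.06, 0.2, 50], [0, 0, 0, 0, 0.07, 0.2, 50], [0, 0, 0, 0, 0.07, 0.2, 50], [0, 0, 0, 0.14, 0.06, 0.1, 50], [0, 0, 0, 0.2, 0, 0.1, 50]]]'

```text
time: 3.07
tool_pos: [0.5082, -0.1216, 0.086]
tcp_rot: [1.874, 1.665, -0.775]
wrist_force: [0.8, 0.2, 0.7]
width: 0.585
grip_force: 0.0
```

>>> play_rows --moves '[[[0, 0, 0, 0.2, 0, 0.15, 50], [0, 0, 0, 0, 0, 0.15, 50], [0, 0, 0, 0, 0, 0.1, 50], [0, 0, 0, 0, 0, 0, 50]]]'

```text
time: 3.4
tool_pos: [0.5034, -0.1363, 0.0422]
tcp_rot: [1.872, 1.669, -0.783]
wrist_force: [-0.9, 0.8, 0.5]
width: 0.588
grip_force: 0.0
```

```bash
python3 - <<'E'
from h import *
T=Tcast([.5535,-.2232,.025],-.115,True); Rt,p=grasp(T,back=.0); plan(Rt,p); print(bot.read_state()["q"].round(2))
c=vision.read_camera("scene"); save(c,"pics/s1.png",(180,220,340,360),4)
E
```

```text
t 3.4 pos [ 0.5034 -0.1363  0.0422] rot units [-0.007  0.007  0.003] shift units [0.026 0.018 0.337] F [-0.9  0.8  0.5] w 50.2 grip 0.0
[ 0.16  0.38  2.08 -0.86  1.13  0.83]
```

View pics/s1.png

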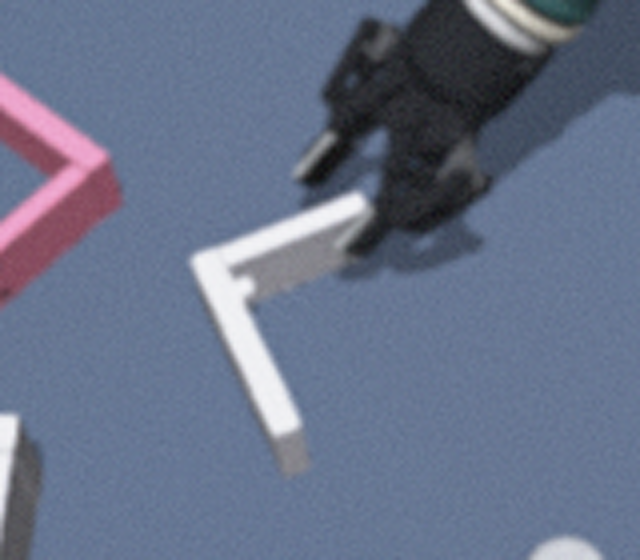

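The fingers straddle the web end: tips at crop (300,180) and (350,250), web between them. I'll advance and grip.

>>> play_rows --moves '[[[0, 0, 0, 0, 0.02, 0.17, 50], [0, 0, 0, 0, 0, 0.14, 50], [0, 0, 0, 0, 0, 0, 50], [0, 0, 0, 0, 0, 0, 0], [0, 0, 0, 0, 0, 0, 0]]]' --newtons 80

```text
time: 3.87
tool_pos: [0.5052, -0.1568, 0.0224]
tcp_rot: [1.873, 1.667, -0.777]
wrist_force: [0.6, -0.1, -0.1]
width: 0.312
grip_force: 0.0
```

>>> play_rows --moves '[[[0, 0, 0, 0, 0, 0, 0], [0, 0, 0, 0, 0, 0, 0], [0, 0, 0, 0, 0, 0, 0], [0, 0, 0, 0, 0, 0, 0], [0, 0, 0, 0, 0, 0, 0]]]'

```text
time: 4.28
tool_pos: [0.5051, -0.1565, 0.0226]
tcp_rot: [1.872, 1.667, -0.778]
wrist_force: [-2.7, 2.2, 5.5]
width: 0.149
grip_force: 78.5
```

```bash
python3 - <<'E'
from h import *
T=Tcast([.5535,-.2232,.025],-.115,True); Rt,p=grasp(T,back=.0); plan(Rt,p)
E
```

```text
t 4.28 pos [ 0.5051 -0.1565  0.0226] rot units [ 0.001  0.006 -0.002] shift units [ 0.028 -0.022  0.057] F [-2.7  2.2  5.5] w 12.7 grip 78.45310091972351
```

>>> play_rows --moves '[[[0, 0, 0, -0.1, 0, -0.1, 0], [0, 0, 0, -0.2, 0, -0.2, 0], [0, 0, 0, -0.2, 0, -0.2, 0], [0, 0, 0, -0.2, 0, -0.2, 0], [0, 0, 0, -0.2, 0, -0.2, 0]]]' --newtons 100

```text
time: 4.7
tool_pos: [0.5043, -0.1557, 0.1486]
tcp_rot: [1.873, 1.671, -0.777]
wrist_force: [1.1, 0.3, -3.6]
width: 0.147
grip_force: 97.9
```

>>> play_rows --moves '[[[0, 0.12, 0, 0, 0, 0, 0], [0, 0.2, 0, 0, 0, 0, 0], [0, 0.2, 0, 0, 0, 0, 0], [0, 0.2, 0, 0, 0, 0, 0], [0, 0.2, 0, 0, 0, 0, 0]]]'

```text
time: 5.12
tool_pos: [0.505, -0.1553, 0.1488]
tcp_rot: [2.168, 1.935, -0.35]
wrist_force: [-0.5, -0.6, -4.3]
width: 0.149
grip_force: 97.6
```

>>> play_rows --moves '[[[0, 0.2, 0, 0, 0, 0, 0], [0, 0.2, 0, 0, 0, 0, 0], [0, 0.2, 0, 0, 0, 0, 0], [0, 0.2, 0, 0, 0, 0, 0], [0, 0.2, 0, 0, 0, 0, 0]]]'

```text
time: 5.53
tool_pos: [0.5048, -0.1563, 0.1491]
tcp_rot: [-2.253, -2.009, -0.202]
wrist_force: [0.1, 0.3, -5.2]
width: 0.151
grip_force: 97.6
```

>>> play_rows --moves '[[[0, 0.2, 0, 0, 0, 0, 0], [0, 0.2, 0, 0, 0, 0, 0], [0, 0.2, 0, 0, 0, 0, 0], [0, 0.2, 0, 0, 0, 0, 0], [0, 0.2, 0, 0, 0, 0, 0]]]'

```text
time: 5.95
tool_pos: [0.5047, -0.1572, 0.1485]
tcp_rot: [-1.949, -1.736, -0.685]
wrist_force: [-0.0, 0.2, -4.8]
width: 0.151
grip_force: 97.7
```

>>> play_rows --moves '[[[0, 0.2, 0, 0, 0, 0, 0], [0, 0.02, 0, 0, 0, 0, 0], [0, 0, 0, 0, 0, 0, 0]]]'

```text
time: 6.2
tool_pos: [0.5037, -0.1571, 0.1463]
tcp_rot: [-1.878, -1.667, -0.77]
wrist_force: [-0.2, 0.7, -4.6]
width: 0.15
grip_force: 97.9
```

```bash
python3 - <<'E'
from h import *
import pickle
c=vision.read_camera("scene"); save(c,"pics/s2.png"); t=vision.read_camera("top")
R,p=grasp(Tcast([.49,.167,.02],.25,False)); plan(R,p); print(bot.read_state()["q"].round(2))
t0=pickle.load(open("top0.pkl","rb")); s0=pickle.load(open("scene0.pkl","rb"))
# dark button blobs
for n,c,(u,v),r in(("top",t0,(236,219),10),("scene",s0,(412,194),10)):
    g=c["image"].max(2)[v-r:v+r+1,u-r:u+r+1]; m=(g<50).astype(np.uint8)
    k,l,st,ce=cv2.connectedComponentsWithStats(m); i=1+np.argmax(st[1:,4]); px=ce[i]+[u-r,v-r]
    print(n,st[i],px,atz(c,[px],.218 if n=="top" else .214))
# column top via cloud and stand base
C=cloud(t0); m=(C[...,2]>.229)&(C[...,2]<.25)&(abs(C[...,0]-.72)<.05)&(abs(C[...,1]-.22)<.06)
print("col",C[m].mean(0),m.sum(), C[m].min(0),C[m].max(0))
m=(C[...,2]>.012)&(C[...,2]<.032)&(abs(C[...,0]-.72)<.09)&(abs(C[...,1]-.2)<.12)
print(cv2.minAreaRect(C[m][:,:2].astype(np.float32)),m.sum())
E
```

```text
t 6.3 pos [ 0.5048 -0.1562  0.1486] rot units [ 0.514  0.01  -0.518] shift units [1.805 0.076 2.795] F [ 0.1  0.3 -3.9] w 12.8 grip 97.90704846382141
[-0.74  0.34  1.88  0.61  1.47 -0.86]
top [ 8 10  7  8 22] [237.27272727 223.5       ] [[0.60510266 0.19692402 0.218     ]]
scene [  4   5  12  11 110] [411.69090909 194.05454545] [[0.61656262 0.20327624 0.214     ]]
col [0.73617066 0.23024128 0.23765114] 225 [0.72023804 0.21426286 0.22900376] [0.75288501 0.24782733 0.24360467]
((0.741594135761261, 0.23189127445220947), (0.09135090559720993, 0.13115650415420532), 11.722095489501953) 958
```

View pics/s2.png

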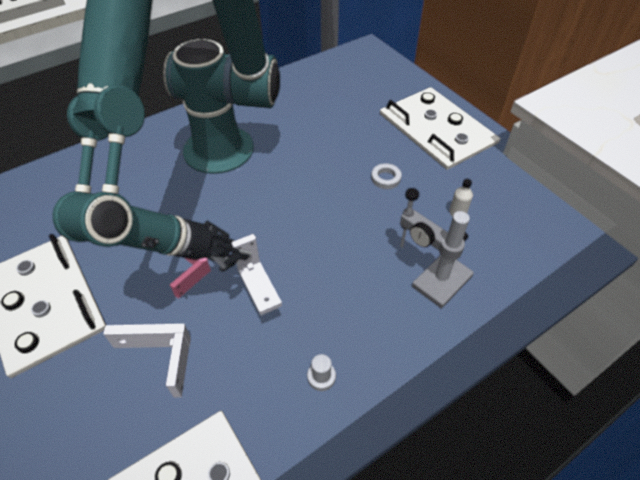

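The casting is upright in the gripper, with the recess facing up at (266,299). Next I carry it to a spot in front of the stand.

```bash
cat >> h.py <<'E'
G=(-.058,-.011,.074)
E
python3 - <<'E'
from h import *
R,p=grasp(Tcast([.490,.174,.03],.22,False),G); plan(R,p)
E
```

```text
t 6.3 pos [ 0.5048 -0.1562  0.1486] rot units [ 0.472  0.01  -0.475] shift units [ 1.909 -0.004  2.729] F [ 0.1  0.3 -3.9] w 12.8 grip 97.90704846382141
```

>>> play_rows --moves '[[[0.118, 0, -0.119, 0, 0, 0, 0], [0.118, 0, -0.119, 0, 0, 0, 0], [0.118, 0, -0.119, 0, 0, 0, 0], [0.118, 0, -0.119, 0, 0, 0, 0], [0, 0, 0, 0.1, 0, 0.14, 0]]]'

```text
time: 6.72
tool_pos: [0.5049, -0.1414, 0.1476]
tcp_rot: [-1.535, -1.93, -0.632]
wrist_force: [1.2, 0.4, -4.2]
width: 0.147
grip_force: 98.2
```

>>> play_rows --moves '[[[0, 0, 0, 0.19, 0, 0.273, 0], [0, 0, 0, 0.19, 0, 0.273, 0], [0, 0, 0, 0.19, 0, 0.273, 0], [0, 0, 0, 0.19, 0, 0.273, 0], [0, 0, 0, 0.19, 0, 0.273, 0]]]'

```text
time: 7.13
tool_pos: [0.4656, 0.0218, 0.1171]
tcp_rot: [-1.536, -1.924, -0.634]
wrist_force: [0.5, 0.0, -4.8]
width: 0.149
grip_force: 98.2
```

>>> play_rows --moves '[[[0, 0, 0, 0.19, 0, 0.273, 0], [0, 0, 0, 0.19, 0, 0.273, 0], [0, 0, 0, 0.19, 0, 0.273, 0], [0, 0, 0, 0.19, 0, 0.273, 0], [0, 0, 0, 0.1, 0, 0.13, 0]]]'

```text
time: 7.55
tool_pos: [0.4309, 0.167, 0.0907]
tcp_rot: [-1.532, -1.922, -0.632]
wrist_force: [-0.6, -0.5, -4.6]
width: 0.151
grip_force: 98.2
```

```bash
python3 - <<'E'
from h import *
R,p=grasp(Tcast([.490,.174,.0],.22,False),G); plan(R,p);print(bot.read_state()["q"].round(2))
import pickle
c=vision.read_camera("scene"); pickle.dump(c,open("s3.pkl","wb")); save(c,"pics/s3.png",(300,150,500,300),4)
E
```

```text
t 7.55 pos [0.4309 0.167  0.0907] rot units [-0.004  0.009  0.008] shift units [-0.239  0.012  0.188] F [-0.6 -0.5 -4.6] w 12.9 grip 98.16356778144836
[-0.2   0.21  2.19  0.75  1.24 -0.86]
```

View pics/s3.png

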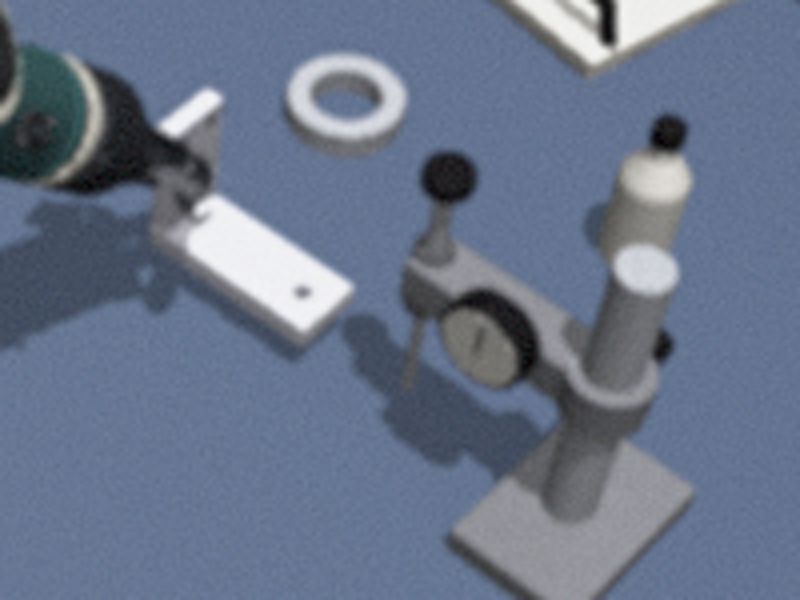

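The mark is at crop (303,292), i.e. px (375.4,222.6). The pin tip is at crop (405,386), i.e. px (400.9,246.1). The casting hangs about 30 mm up; I'll lower it to the bench.

>>> play_rows --moves '[[[0, 0, 0, -0.08, 0, 0.08, 0], [0, 0, 0, -0.08, 0, 0.08, 0], [0, 0, 0, -0.03, 0, 0.03, 0], [0, 0, 0, 0, 0, 0, 0]]]'

```text
time: 7.93
tool_pos: [0.4331, 0.1628, 0.0621]
tcp_rot: [-1.537, -1.917, -0.633]
wrist_force: [-1.3, 0.1, -4.3]
width: 0.154
grip_force: 98.1
```

```bash
python3 - <<'E'
from h import *
R,p=grasp(Tcast([.490,.174,.0],.22,False),G); plan(R,p)
import pickle
c=pickle.load(open("s3.pkl","rb"))
a=atz(c,[(400.9,246.1)],.022)[0]; print("tip",a)
for z in(.212,.22): print("btn",atz(c,[(411.7,194)],z)[0])
print("mark",atz(c,[(375.4,222.6)],.016+.0302))
d=vision.read_camera("scene"); save(d,"pics/s4.png",(310,170,450,275),5.5)
C=cloud(d); m=(abs(C[...,0]-.52)<.02)&(abs(C[...,1]-.18)<.015)&(C[...,2]>.005)&(C[...,2]<.04); print("foot z",np.median(C[m],0),m.sum())
E
```

```text
t 7.93 pos [0.4331 0.1628 0.0621] rot units [-0.001  0.007 -0.002] shift units [-0.004  0.     0.018] F [-1.3  0.1 -4.3] w 13.2 grip 98.08711409568787
tip [0.61398948 0.2053005  0.022     ]
btn [0.61513628 0.2048872  0.212     ]
btn [0.62037717 0.19894489 0.22      ]
mark [[0.53161523 0.18549312 0.0462    ]]
foot z [0.51970049 0.18112476 0.01623306] 134
```

View pics/s4.png

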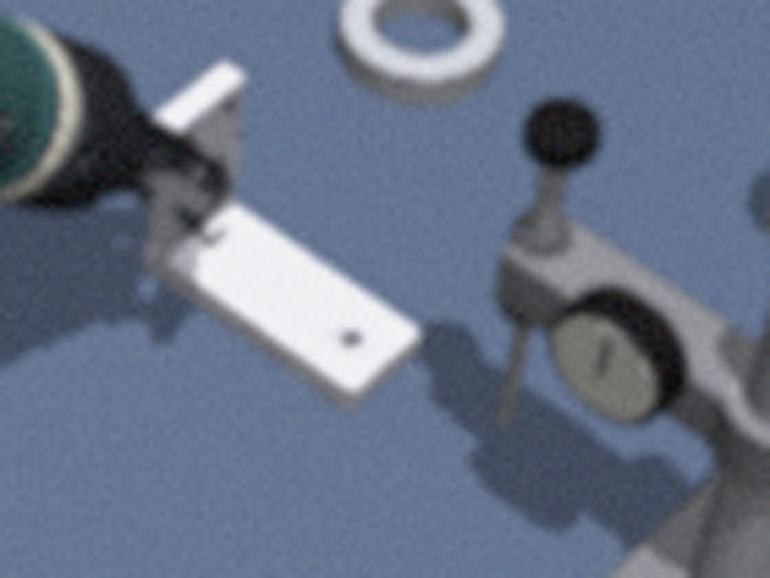

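>>> play_rows --moves '[[[0, 0, 0, -0.007, 0, 0.007, 0], [0, 0, 0, 0, 0, 0, 0], [0, 0, 0, 0, 0, 0, 0]]]'

```text
time: 8.23
tool_pos: [0.434, 0.1628, 0.0625]
tcp_rot: [-1.537, -1.918, -0.635]
wrist_force: [0.2, 0.5, -4.4]
width: 0.15
grip_force: 98.1
```

>>> play_rows --moves '[[[0, 0, 0, -0.007, 0, 0.007, 0], [0, 0, 0, 0, 0, 0, 0], [0, 0, 0, 0, 0, 0, 0]]]'

```text
time: 8.48
tool_pos: [0.4336, 0.1632, 0.0615]
tcp_rot: [-1.536, -1.918, -0.635]
wrist_force: [0.7, -0.5, -4.6]
width: 0.151
grip_force: 98.1
```

>>> play_rows --moves '[[[0, 0, 0, -0.007, 0, 0.007, 0], [0, 0, 0, 0, 0, 0, 0], [0, 0, 0, 0, 0, 0, 0]]]'

```text
time: 8.73
tool_pos: [0.4336, 0.1633, 0.0605]
tcp_rot: [-1.536, -1.918, -0.635]
wrist_force: [0.5, 0.0, -3.0]
width: 0.151
grip_force: 98.3
```

>>> play_rows --moves '[[[0, 0, 0, -0.005, 0, 0.005, 0], [0, 0, 0, 0, 0, 0, 0], [0, 0, 0, 0, 0, 0, 0]]]'

```text
time: 8.98
tool_pos: [0.4335, 0.1634, 0.0601]
tcp_rot: [-1.535, -1.918, -0.635]
wrist_force: [-1.6, -1.3, 1.0]
width: 0.151
grip_force: 98.8
```

Contact. I'll release so it stands freely, regrip lightly, and measure.

>>> play_rows --moves '[[[0, 0, 0, 0, 0, 0, 30], [0, 0, 0, 0, 0, 0, 30], [0, 0, 0, 0, 0, 0, 30], [0, 0, 0, 0, 0, 0, 30], [0, 0, 0, 0, 0, 0, 30]]]' --newtons 40

```text
time: 9.4
tool_pos: [0.4336, 0.1634, 0.0598]
tcp_rot: [-1.536, -1.918, -0.635]
wrist_force: [0.2, 0.2, -1.0]
width: 0.352
grip_force: 0.0
```

>>> play_rows --moves '[[[0, 0, 0, 0, 0, 0, 0], [0, 0, 0, 0, 0, 0, 0], [0, 0, 0, 0, 0, 0, 0], [0, 0, 0, 0, 0, 0, 0], [0, 0, 0, 0, 0, 0, 0]]]'

```text
time: 9.82
tool_pos: [0.4335, 0.1633, 0.0598]
tcp_rot: [-1.536, -1.918, -0.635]
wrist_force: [0.2, -0.5, 1.3]
width: 0.162
grip_force: 40.1
```

```bash
cat > meas.py <<'E'
from h import *
# average scene frames, darkest-weighted centroid of the recess, and pin tip by eye
def mark(guess,n=4,r=5,cam="scene"):
    L=[vision.read_camera(cam) for _ in range(n)]; g=np.mean([c["image"].astype(float).mean(2) for c in L],0)
    u,v=guess; w=g[v-r:v+r+1,u-r:u+r+1]; w=np.clip(np.percentile(w,70)-15-w,0,None)
    yy,xx=np.mgrid[v-r:v+r+1,u-r:u+r+1]; c=L[0]; c["image"]=g.astype(np.uint8)[...,None].repeat(3,2)
    c["image"]=np.mean([x["image"] for x in L],0).astype(np.uint8) if 0 else c["image"]
    return c,((w*xx).sum()/w.sum(),(w*yy).sum()/w.sum())
E
python3 - <<'E'
from meas import *
s=bot.read_state(); print(s["tool_pos"],s["wrist_force"],s["width"]*85.4,s["grip_force"])
c,m=mark((373,231)); print(m); M=atz(c,[m],.0155)[0]; print("mark",M)
for tp in((401.05,246.5),(400.9,246.1)):
  t=atz(c,[tp],.022)[0]; print("tip",t,"delta",t-M)
R=Ro.from_rotvec(s["tcp_rot"]).as_matrix(); print("delta tool units",R.T@np.r_[(t-M)[:2],0]/.1, R[:,1])
# projected pin axis check + yaw of foot
save(c,"pics/s5.png",(385,200,425,260),10)
E
```

```text
[0.4334924  0.16331676 0.05980296] [ 0.20068922 -0.46533707  1.30504499] 13.864473478381063 40.127577781677246
(np.float64(373.71671554252197), np.float64(231.5460410557185))
mark [0.53397859 0.18138271 0.0155    ]
tip [0.61518779 0.20479642 0.022     ] delta [0.08120921 0.02341371 0.0065    ]
tip [0.61398948 0.2053005  0.022     ] delta [0.08001089 0.02391779 0.0065    ]
delta tool units [0.04110246 0.83302504 0.04195468] [9.75876771e-01 2.18320111e-01 9.25396061e-04]
```

View pics/s5.png

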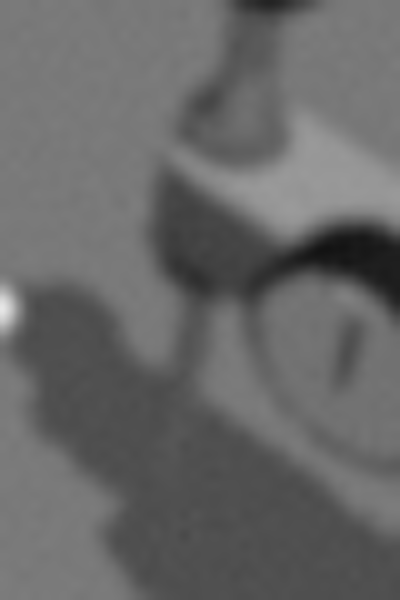

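>>> play_rows --moves '[[[0, 0, 0, 0.01, 0.12, 0.01, 0], [0, 0, 0, 0.01, 0.15, 0.01, 0], [0, 0, 0, 0.014, 0.15, 0.014, 0], [0, 0, 0, 0, 0.15, 0, 0], [0, 0, 0, 0, 0.15, 0, 0]]]'

```text
time: 10.43
tool_pos: [0.5012, 0.1844, 0.0598]
tcp_rot: [-1.532, -1.917, -0.632]
wrist_force: [-5.0, -0.8, 5.0]
width: 0.153
grip_force: 40.5
```

>>> play_rows --moves '[[[0, 0, 0, 0, 0.1, 0, 0], [0, 0, 0, 0, 0.02, 0, 0], [0, 0, 0, 0, 0, 0, 0], [0, 0, 0, 0, 0, 0, 0]]]'

```text
time: 10.77
tool_pos: [0.5152, 0.1864, 0.0598]
tcp_rot: [-1.537, -1.918, -0.636]
wrist_force: [2.0, 1.5, 0.6]
width: 0.156
grip_force: 39.9
```

```bash
python3 - <<'E'
from meas import *
import pickle
L=[vision.read_camera("scene") for _ in range(8)]; c=L[0]; c["image"]=np.clip(np.mean([x["image"].astype(float) for x in L],0),0,255).astype(np.uint8)
T=[vision.read_camera("top") for _ in range(8)]; t=T[0]; t["image"]=np.clip(np.mean([x["image"].astype(float) for x in T],0),0,255).astype(np.uint8)
pickle.dump((c,t),open("s6.pkl","wb"))
print(bot.read_state()["tool_pos"],bot.read_state()["wrist_force"])
f=lambda i,x,y,w,h,s:cv2.resize(i[y:y+h,x:x+w,::-1],None,fx=s,fy=s,interpolation=cv2.INTER_CUBIC)
a=f(c["image"],380,228,44,34,18); # 792x612
a=f(c["image"],384,230,33,33,12)
b=f(t["image"],215,195,33,33,12); cv2.imwrite("pics/s6.png",np.hstack([a,b]))
# expected pixel of the axis & recess
print("axis tip px",proj(c,[[.6152,.2045,.022],[.6152,.2045,.016],[.6152,.2045,.1]]),"top btn",proj(t,[.6152,.2045,.22]))
E
```

```text
[0.51460669 0.18615067 0.05981938] [ 2.36029503 -0.97528501  1.22839798]
axis tip px [[400.96220563 246.55537563]
 [400.66698229 248.0091917 ]
 [405.00853588 226.60616669]] top btn [[233.51721625 218.51345327]]
```

View pics/s6.png

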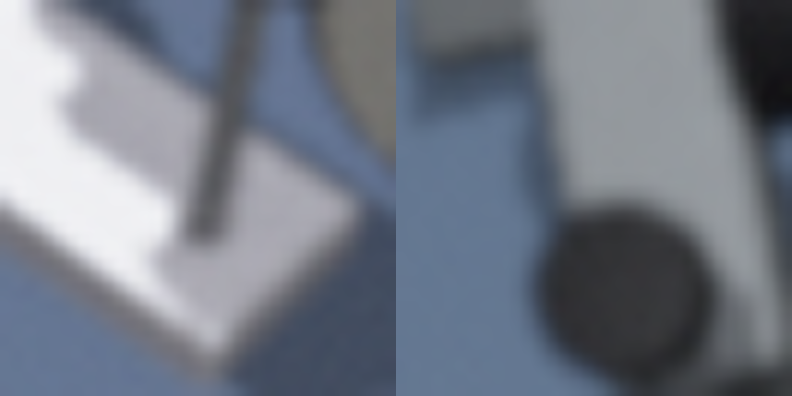

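Viewed: the pin stands over the foot's front part, with its lower end at crop (205,238). The foot's front corners are at (360,205) and (210,350). In the top view the button centre is at right-half (232,295). The numbers will show where the recess is.

```bash
python3 - <<'E'
from h import *
import pickle
c,t=pickle.load(open("s6.pkl","rb"))
print(c["image"][240:256,392:412].mean(2).astype(int))
P=atz(c,[(413.54,246.6),(401.0,258.7)],.016); print("corners",P, np.linalg.norm(P[0]-P[1]))
X=np.array([.976,.218,0]); print("mark from corners",P.mean(0)-.022*X)
print("axis top",atz(t,[(233.9,219.1)],.22),"scene axis .6152 .2045")
s=bot.read_state(); print("mark from TCP",s["tool_pos"]+.101*X-.0024*np.array([-.218,.976,0]))
E
```

```text
[[169 169 169 171 169 171 172 170 158 123  92  87  98 107 110 113 119 120
  122 120]
 [175 170 169 168 169 170 172 166 150 117  90  97 120 128 121 112 113 116
  118 120]
 [199 180 170 169 168 169 171 164 144 110  90 108 140 154 146 130 116 111
  112 118]
 [226 206 185 176 168 168 169 163 137 103  90 116 150 167 167 153 134 120
  112 112]
 [236 229 219 198 180 173 169 160 128  96  95 121 154 170 174 167 159 145
  128 115]
 [240 238 235 225 205 188 173 154 122  92  97 129 156 169 172 172 170 164
  153 136]
 [239 241 240 237 229 216 188 152 114  93 105 138 162 169 170 171 170 172
  168 160]
 [240 240 240 240 239 233 199 148 111  97 112 143 164 170 171 170 172 173
  172 169]
 [239 240 240 241 240 233 195 138 101  96 117 146 165 169 169 169 171 171
  168 160]
 [240 239 240 238 235 224 182 135 109 107 127 154 168 171 171 172 170 169
  158 142]
 [239 241 238 232 223 199 174 151 138 138 151 164 171 171 172 170 166 156
  139 121]
 [231 238 239 230 209 183 169 166 164 162 168 171 173 173 172 168 157 138
  118 102]
 [198 226 235 232 216 186 174 172 171 171 172 171 173 172 169 159 140 118
  101  91]
 [149 181 213 228 223 201 181 176 173 172 172 171 170 167 156 140 118 101
   90  82]
 [120 138 167 198 215 212 197 182 173 174 172 171 166 156 138 119 102  89
   84  81]
 [116 119 129 152 179 200 204 191 180 174 174 168 156 137 117 102  90  84
   81  78]]
corners [[0.6300425  0.23443888 0.016     ]
 [0.64161496 0.18369607 0.016     ]] 0.05204569716922025
mark from corners [0.61435673 0.20427147 0.016     ]
axis top [[0.61398546 0.20368668 0.22      ]] scene axis .6152 .2045
mark from TCP [0.61370589 0.20582627 0.05981938]
```

The evidence agrees to within about 1 mm: recess dark end at rows 247–249.5 centred on col 400.7 (predicted 400.67, 248.0), and the mark computed from the foot corners (.6144,.2043) against the axis (.615,.2045). I'll release and retreat.

>>> play_rows --moves '[[[0, 0, 0, 0, 0, 0, 36], [0, 0, 0, 0, 0, 0, 36], [0, 0, 0, 0, 0, 0, 36], [0, 0, 0, 0, 0, -0.1, 36], [0, 0, 0, 0, 0, -0.2, 36]]]'

```text
time: 11.98
tool_pos: [0.5163, 0.1664, 0.0798]
tcp_rot: [-1.533, -1.915, -0.629]
wrist_force: [-0.1, 0.9, -0.3]
width: 0.418
grip_force: 0.0
```

>>> play_rows --moves '[[[0, 0, 0, 0, 0, -0.3, 36], [0, 0, 0, 0, 0, -0.3, 36], [0, 0, 0, 0, 0, -0.3, 36], [0, 0, 0, 0, 0, -0.3, 0], [0, 0, 0, 0, 0, -0.3, 0]]]'

```text
time: 12.4
tool_pos: [0.5417, 0.0611, 0.1889]
tcp_rot: [-1.536, -1.918, -0.634]
wrist_force: [0.6, 0.1, -1.3]
width: 0.146
grip_force: 0.0
```

>>> play_rows --moves '[[[0, -0.2, 0, 0, 0, -0.2, 0], [0, -0.23, 0, 0, 0, 0, 0], [0, -0.23, 0, 0, 0, 0, 0], [0, -0.23, 0, 0, 0, 0, 0], [0, -0.23, 0, 0, 0, 0, 0]]]'

```text
time: 12.82
tool_pos: [0.5458, 0.0474, 0.2035]
tcp_rot: [-1.858, -2.315, -0.206]
wrist_force: [-0.1, 0.4, -0.9]
width: 0.002
grip_force: 0.0
```

>>> play_rows --moves '[[[0, -0.23, 0, 0, 0, 0, 0], [0, -0.22, 0, 0, 0, 0, 0], [0, 0, 0, 0, 0, 0, 0]]]'

```text
time: 13.07
tool_pos: [0.5444, 0.0514, 0.2032]
tcp_rot: [1.955, 2.451, -0.003]
wrist_force: [-0.2, 0.6, 0.0]
width: -0.002
grip_force: 0.0
```

```bash
python3 - <<'E'
from h import *
import pickle
X=np.array([np.cos(.22),np.sin(.22),0]); z=np.array([0,0,-1.]); R=np.c_[np.cross(X,z),X,z]
plan(R,np.array([.615,.2043,.27])); print(bot.read_state()["q"].round(2))
L=[vision.read_camera("scene") for _ in range(6)]; g=np.mean([x["image"].astype(float).mean(2) for x in L],0)
c,_=pickle.load(open("s6.pkl","rb")); print(abs(g-c["image"].mean(2))[236:264,385:425].max()); print(g[244:252,394:408].astype(int))
E
```

```text
t 13.07 pos [0.5444 0.0514 0.2032] rot units [0.005 0.012 0.009] shift units [ 1.338  1.022 -0.668] F [-0.2  0.6  0. ] w -0.1 grip 0.0
[ 0.05  0.04  1.91 -0.01  1.18 -0.17]
9.333333333333343
[[218 199 180 172 170 159 130  95  94 121 154 170 172 167]
 [236 225 204 188 175 155 122  91  98 130 158 169 172 173]
 [240 236 228 213 186 150 115  93 106 138 162 171 172 170]
 [241 240 236 229 194 146 110  98 113 143 165 171 170 169]
 [240 240 238 229 189 133  99  95 117 149 164 172 170 169]
 [240 238 235 224 178 131 103 105 127 153 167 171 171 170]
 [239 232 223 200 171 149 136 139 150 164 170 171 174 170]
 [239 230 211 183 171 165 164 165 165 171 174 174 172 170]]
```

>>> play_rows --moves '[[[0, 0, 0, 0, 0, -0.33, 0], [0, 0, 0, 0, 0, -0.34, 0], [0, 0, 0, 0.25, 0.2, 0, 0], [0, 0, 0, 0.27, 0.2, 0, 0], [0, 0, 0, 0.27, 0.2, 0, 0]]]'

```text
time: 13.78
tool_pos: [0.5877, 0.1381, 0.2695]
tcp_rot: [1.967, 2.445, 0.001]
wrist_force: [1.2, -0.2, 0.3]
width: 0.002
grip_force: 0.0
```

>>> play_rows --moves '[[[0, 0, 0, 0.27, 0.2, 0, 0], [0, 0, 0, 0.27, 0.22, 0, 0], [0, 0, 0, 0, 0, 0.15, 0], [0, 0, 0, 0, 0, 0.15, 0], [0, 0, 0, 0, 0, 0, 0]]]'

```text
time: 14.2
tool_pos: [0.6142, 0.1995, 0.2337]
tcp_rot: [-1.964, -2.449, 0.011]
wrist_force: [-0.7, -0.7, -0.7]
width: -0.002
grip_force: 0.0
```

```bash
python3 - <<'E'
from h import *
X=np.array([np.cos(.22),np.sin(.22),0]); z=np.array([0,0,-1.]); R=np.c_[np.cross(X,z),X,z]
plan(R,np.array([.615,.2043,.22]))
E
```

```text
t 14.2 pos [0.6142 0.1995 0.2337] rot units [-0.013  0.005 -0.002] shift units [0.045 0.019 0.137] F [-0.7 -0.7 -0.7] w -0.2 grip 0.0
```

Centre up, then descend in small steps while watching the force.

>>> play_rows --moves '[[[0, 0, 0, 0.045, 0.01, 0.05, 0], [0, 0, 0, 0, 0, 0.05, 0], [0, 0, 0, 0, 0, 0.03, 0], [0, 0, 0, 0, 0, 0.02, 0], [0, 0, 0, 0, 0, 0, 0]]]'

```text
time: 14.62
tool_pos: [0.6155, 0.205, 0.2233]
tcp_rot: [1.963, 2.449, -0.002]
wrist_force: [-0.3, 1.5, -0.0]
width: 0.0
grip_force: 0.0
```

>>> play_rows --moves '[[[0, 0, 0, 0, 0, 0.02, 0], [0, 0, 0, 0, 0, 0.02, 0], [0, 0, 0, 0, 0, 0, 0], [0, 0, 0, 0, 0, 0, 0]]]'

```text
time: 14.95
tool_pos: [0.6156, 0.2054, 0.2196]
tcp_rot: [1.962, 2.45, -0.001]
wrist_force: [0.6, 0.0, 0.4]
width: 0.004
grip_force: 0.2
```

>>> play_rows --moves '[[[0, 0, 0, 0, 0, 0.015, 0], [0, 0, 0, 0, 0, 0.015, 0], [0, 0, 0, 0, 0, 0, 0]]]'

```text
time: 15.2
tool_pos: [0.6157, 0.2054, 0.2166]
tcp_rot: [1.962, 2.45, -0.001]
wrist_force: [-0.6, -1.1, 2.8]
width: -0.004
grip_force: 1.3
```

>>> play_rows --moves '[[[0, 0, 0, 0, 0, 0.015, 0], [0, 0, 0, 0, 0, 0.015, 0], [0, 0, 0, 0, 0, 0, 0]]]'

```text
time: 15.45
tool_pos: [0.6156, 0.2054, 0.2131]
tcp_rot: [1.962, 2.45, -0.001]
wrist_force: [0.7, 0.2, 1.8]
width: -0.002
grip_force: 1.0
```

>>> play_rows --moves '[[[0, 0, 0, 0, 0, 0.01, 0], [0, 0, 0, 0, 0, 0.01, 0], [0, 0, 0, 0, 0, 0, 0]]]'

```text
time: 15.7
tool_pos: [0.6156, 0.2055, 0.2111]
tcp_rot: [1.962, 2.45, -0.001]
wrist_force: [-0.3, -0.1, 2.3]
width: 0.003
grip_force: 1.1
```

>>> play_rows --moves '[[[0, 0, 0, 0, 0, 0.01, 0], [0, 0, 0, 0, 0, 0.01, 0], [0, 0, 0, 0, 0, 0.01, 0], [0, 0, 0, 0, 0, 0, 0]]]'

```text
time: 16.03
tool_pos: [0.6157, 0.2054, 0.2081]
tcp_rot: [1.962, 2.45, -0.001]
wrist_force: [0.4, -0.2, 0.6]
width: -0.004
grip_force: 1.1
```

>>> play_rows --moves '[[[0, 0, 0, 0, 0, 0.01, 0], [0, 0, 0, 0, 0, 0.01, 0], [0, 0, 0, 0, 0, 0.01, 0], [0, 0, 0, 0, 0, 0, 0], [0, 0, 0, 0, 0, 0, 0]]]'

```text
time: 16.45
tool_pos: [0.6156, 0.2055, 0.2051]
tcp_rot: [1.962, 2.45, -0.001]
wrist_force: [0.9, -1.0, 0.9]
width: -0.001
grip_force: 0.9
```

>>> play_rows --moves '[[[0, 0, 0, 0, 0, 0.008, 0], [0, 0, 0, 0, 0, 0, 0], [0, 0, 0, 0, 0, 0, 0]]]'

```text
time: 16.7
tool_pos: [0.6156, 0.2054, 0.2045]
tcp_rot: [1.962, 2.45, -0.001]
wrist_force: [1.0, -0.4, 2.2]
width: -0.0
grip_force: 1.1
```

>>> play_rows --moves '[[[0, 0, 0, 0, 0, 0.005, 0], [0, 0, 0, 0, 0, 0, 0], [0, 0, 0, 0, 0, 0, 0]]]'

```text
time: 16.95
tool_pos: [0.6156, 0.2054, 0.2041]
tcp_rot: [1.962, 2.45, -0.001]
wrist_force: [1.4, 0.2, 3.2]
width: -0.002
grip_force: 1.4
```

>>> play_rows --moves '[[[0, 0, 0, 0, 0, 0.004, 0], [0, 0, 0, 0, 0, 0, 0], [0, 0, 0, 0, 0, 0, 0]]]'

```text
time: 17.2
tool_pos: [0.6156, 0.2054, 0.204]
tcp_rot: [1.962, 2.45, -0.001]
wrist_force: [0.4, 0.6, 4.3]
width: 0.005
grip_force: 2.3
```

>>> play_rows --moves '[[[0, 0, 0, 0, 0, 0.005, 0], [0, 0, 0, 0, 0, 0, 0], [0, 0, 0, 0, 0, 0, 0]]]'

```text
time: 17.45
tool_pos: [0.6157, 0.2054, 0.2039]
tcp_rot: [1.962, 2.45, -0.001]
wrist_force: [-0.3, 0.4, 5.6]
width: -0.0
grip_force: 3.0
```

>>> play_rows --moves '[[[0, 0, 0, 0, 0, 0.005, 0], [0, 0, 0, 0, 0, 0, 0], [0, 0, 0, 0, 0, 0, 0]]]'

```text
time: 17.7
tool_pos: [0.6157, 0.2054, 0.2038]
tcp_rot: [1.962, 2.45, -0.001]
wrist_force: [-0.7, 0.3, 6.9]
width: -0.002
grip_force: 3.8
```

The probe bottomed at 0.204 (16 mm of travel), with the force rising as expected. Now I retreat and verify.

>>> play_rows --moves '[[[0, 0, 0, 0, 0, -0.05, 0], [0, 0, 0, 0, 0, -0.2, 0], [0, 0, 0, 0, 0, -0.3, 0], [0, 0, 0, -0.3, 0, 0, 0], [0, 0, 0, -0.4, 0, 0, 0]]]'

```text
time: 18.12
tool_pos: [0.6311, 0.1394, 0.2598]
tcp_rot: [1.956, 2.454, 0.003]
wrist_force: [1.2, -0.2, -0.4]
width: -0.001
grip_force: 0.0
```

>>> play_rows --moves '[[[0, 0, 0, -0.4, 0, 0, 0], [0, 0, 0, -0.4, 0, 0, 0], [0, 0, 0, 0, 0, 0, 0], [0, 0, 0, 0, 0, 0, 0]]]'

```text
time: 18.45
tool_pos: [0.6477, 0.0567, 0.2568]
tcp_rot: [1.968, 2.447, -0.004]
wrist_force: [0.7, 0.1, 0.9]
width: -0.0
grip_force: 0.0
```

```bash
python3 - <<'E'
from h import *
import pickle
s=bot.read_state(); print(s["tool_pos"],s["wrist_force"])
c,t=pickle.load(open("s6.pkl","rb")); d=vision.read_camera("scene"); g=d["image"].mean(2)
print(g[242:252,394:408].astype(int))
print("foot shift diff",abs(g-c["image"].mean(2))[250:264,390:425].max())
m=(d["image"].max(2)[180:215,400:424]<50).astype(np.uint8); k,l,st,ce=cv2.connectedComponentsWithStats(m); i=1+np.argmax(st[1:,4])
print("button px",ce[i]+[400,180],"expected lowered",proj(d,[.6158,.2041,.197]),"raised",proj(d,[.6158,.2041,.213]))
s0=pickle.load(open("scene0.pkl","rb"))
for n,(x0,y0,x1,y1) in dict(ring=(368,160,404,190),master=(304,350,338,390),can=(450,176,476,214)).items(): print(n,abs(g-s0["image"].mean(2))[y0:y1,x0:x1].mean())
E
```

```text
[0.64771002 0.0566952  0.2567697 ] [0.74013229 0.13514365 0.93461051]
[[173 170 167 174 168 164 144 111  87 110 143 154 143 131]
 [184 177 170 166 170 163 135 102  93 116 149 169 165 153]
 [214 200 179 169 168 158 130  91  96 123 149 173 177 171]
 [236 228 205 189 178 154 115  93 101 128 161 170 172 174]
 [242 236 228 216 184 147 112  91 102 134 163 172 168 171]
 [240 241 236 230 193 139 100  85 109 145 167 167 173 171]
 [239 238 237 228 186 131  96  89 106 141 167 173 170 167]
 [239 240 235 223 178 132 104 107 123 145 165 170 172 171]
 [238 233 223 199 175 148 141 139 151 167 176 173 170 169]
 [239 231 211 182 171 168 167 160 168 171 174 175 171 171]]
foot shift diff 9.0
button px [410.56481481 199.24074074] expected lowered [[410.68366948 198.97511211]] raised [[411.68721935 194.01046813]]
ring 74.99228395061728
master 2.3274509803921566
can 2.540823211875843
```

```bash
python3 - <<'E'
from h import *
import pickle
d=vision.read_camera("scene"); t=vision.read_camera("top"); t0=pickle.load(open("top0.pkl","rb"));
print("scene depth z at ring",cloud(d)[175,375],"top ring diff",abs(t["image"].astype(float)-t0["image"])[302:344,172:214].mean(), cloud(t)[322,177])
E
```

```text
scene depth z at ring [0.67644418 0.03330007 0.41212073] top ring diff 4.2282690854119425 [0.38636693 0.37719761 0.02279886]
```

The arm only blocks the scene camera's view of the ring; from the top camera the ring hasn't moved. Button is 16 mm down and the casting hasn't moved. I'll hand in.

```bash
python3 -c "
from workcell import bot
print(bot.finish_job())"
```

```text
the job is handed in; nothing more can be done
None
```

The casting is standing on its foot with the recess under the probe, the tip is pressed fully down into it (16 mm of travel), everything is let go, and the job is handed in at about 19 s of robot time; the judge's verdict was not shown.

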